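Line up the trailer drawbar with a drift and pin it

TASK

The garden trailer's drawbar has slid along its frame plate and their two holes no longer line up: push the tapered drift from the wooden rack down through both, working it over to the frame's hole, until its collar rests on the drawbar. Put the drift back in the rack hole it came from. Then take the thick, long pin (not the slim one or the short stub) from the rack, stand it through both holes with its collar down on the drawbar, and let go.

Things in the scene. Friction and masses are not known exactly. Their poses are not given: they have to be found in the camera images.
- drift_grip (a point): Tapered dark steel drift, domed top, upright in a rack hole (rack top 100 mm above the bench; 42 mm holes in a row, 78 mm apart). Point: centre of its round 30 mm grip, plain 26 mm below to 22 above, top 32 above. Collar 50 mm wide, underside 34 below; then 20 mm of cylinder 34 mm wide and a 50 mm taper to an 8 mm tip 104 below. z up along it. 0.35-0.65 kg. Other grips: up to 30 mm wide, 66 above the rack.
- pin_grip (a point): The right pin: bright steel, flat top, upright in another hole of the rack (the slim pin's grip is 14 mm thick, the stub's only 28 mm tall). Point: centre of its round grip, 30 mm wide, 26 mm below to 26 above. Collar 54 mm wide, 8 thick, underside 34 below; shank 30 mm wide, 60 long, blunt end (2 mm bevel) 94 below. z up along it. 0.35-0.65 kg.
- frame_hole (a point): Centre of the 40 mm round hole in the grey frame plate, at its top face, 75 mm above the bench. Plate 10 mm thick, hollow beneath down to the bench, fixed. x is the level line along which the drawbar slides, pointing along it to its towing eye; z is up.
- drawbar_hole (a point): Centre of the 40 mm round hole in the drawbar, at its top face, 85 mm above the bench; rim bevelled 3 mm. A dark flat steel bar 10 mm thick lying on the frame plate; it slides only along x (same axes as the frame's hole) against about 4 N of friction and stays where left. At the start its hole is 15 to 19 mm from the frame's, towards +x.
Things that resemble listed ones, but are neither listed nor needed, are in the scene too. Leave any pink or turquoise look-alike of the part that bears pin_grip alone. Leave any pink or yellow look-alike of the part that bears drift_grip alone.

How it is judged (in metres and radians):
On the way:
1. the drift stands through both holes, its collar on or within 14 mm of the drawbar, and the two holes are in line within 8 mm (horizontal distance between drift_grip and frame_hole below 0.014 m and z of drift_grip in the frame of drawbar_hole below 0.048 m and horizontal distance between drawbar_hole and frame_hole below 0.008 m), for 0.1 s.
At the end, for the whole second after the job is handed in: The thick long pin is upright (10 degrees) through both holes, within 15 mm of the frame hole's centre, collar on the drawbar (within 6 mm); the holes are in line within 12 mm; the drift hangs upright (10 degrees) in its own rack hole, within 20 mm of its start (horizontal distance between pin_grip and frame_hole below 0.015 m and z of pin_grip in the frame of drawbar_hole between 0.028 and 0.04 m and angle between each of pin_grip, drift_grip's own z axis and vertical below 0.17 rad and horizontal distance between drawbar_hole and frame_hole below 0.012 m and distance of drift_grip from where it was at the start of the episode below 0.02 m); the robot touches nothing.
It also fails if it takes over 67 s, if anything falls off the work surface, if the arm or the gripper's body presses on something with over 40 N, if the wrist force passes 120 N, or if a joint passes its speed limit or range.

ROBOT

A 6-joint arm with a two-finger parallel gripper is mounted at the origin on the work surface. World frame = base frame: x ahead of the robot, y to its left, z up, the work surface at z = 0. Lengths are in mm, angles in rad, forces in N, time in s.
With the tool pointing down it reaches from about 275 to 1000 mm from the base axis. Payload 8.4 kg.
Tool frame: the origin (TCP) lies at the very end of the fingers, on their centre line; the grasp point (between the pads) lies behind it (r.grip_point_offset is the x of the grasp point in the tool frame, in mm); x points along the fingers, z is the direction in which the jaws open and shut, and the axes are right-handed (so a half turn about x gives the same grasp; the last joint's range is limited). The gripper opens to 85 mm and grips with 20 to 120 N. Pads are 22 mm wide; open, the fingers measure 114 mm over their backs; the gripper's body (76 mm by 85 mm) begins 54 mm behind the grasp point. The pads swing forward as they close: fully open they stand 13 mm farther back than shut.
Start: joints at [-1.124, 0.353, 1.633, -0, 1.155, -0.002], TCP at [271.177, -563.108, 231.281] pointing down, gripper open.
Joint ranges: [-2.63, 2.63], [-0.92, 2.1], [0.06, 2.66], [-1.3, 4.44], [0, 2.69], [-3.02, 3.02]. Speed limits (rad/s): [2.22, 2.22, 2.79, 3.14, 3.14, 3.14].

INTERFACE

Orientations are given as [roll, pitch, yaw] about the fixed x, y, z axes, in that order (R = Rz(yaw) Ry(pitch) Rx(roll)).
In Python, from rig import r, vision, order gives the robot as it stands. The module is installed in compiled form; this text tells all that it offers.
- The arm moves only by the tool step_arm, never from a script. Its argument "rows" is a list of rows, each a list of 7 numbers: the shift along the world's x, y, z in mm, then the turn, a rotation vector about the world's x, y, z in rad, then the finger opening in mm, from 0 to 85.4. A call has exactly 8 rows; each row is the pose to reach, as a shift and turn from the pose measured when the call began; what a row does not reach only later rows make up. A row lasts 1/8 s, in which the tool goes at most 62.5 mm and 10.7 degrees, less where a joint would pass 70% of its speed; a pose out of reach is approached as far as the arm can. A call with a gripper value outside its range is refused whole. The fingers move at their own pace and stop on an object; "force" is the grip in N (left out, the last holds). Time passes only in rows, so rows that repeat a pose let the fingers close, or fill a call up. It gives the time, the measured TCP pose, the force and the opening at its end, in the units of the state.
- r.sense(): the state, without advancing time (a new reading comes with each control period).
- vision.grab_frame(name): name is "side" or "top" or "wrist"; returns (picture, depth): 420x560x3 uint8, red, green, blue; 420x560 float32, mm along the optical axis (not along the pixel's ray), 0 where there is no reading.
- vision.camera_info(name): a dict with "K" (3x3 intrinsics, pixels), "distortion" ([k1, k2, p1, p2, k3] as OpenCV has them; the pictures are not rectified), "origin" and "attitude" of the camera in the world; the wrist camera has in their place "tool_from_camera" (4x4, takes a point from camera to tool coordinates, whose origin is the TCP and whose axes are the tool frame's). Camera axes: x right, y down, z forward; pixel columns grow to the right and rows downward; lengths in mm; the calibration is good to about 2 mm. A picture is of the moment at which its call begins: read the wrist's pose just before it. camera_info takes no time and is no camera call.
- order.sign_off(): hands the job in, once; it reports no verdict.
The state is a dict: "clock": time; "qpos": joint angles; "qvel": joint speeds; "joint_efforts": joint torques, N m; "eef_pos": TCP position; "tcp_rot": TCP orientation; "contact_force": force on the tool from outside, world axes, zero at the start; "wrist_torque": the same for the moment, N m; "opening": opening from 0.0 (shut) to 1.0 (fully open).
Only numpy, scipy, OpenCV 4.12 (cv2) and the standard library are available. Lean on these libraries where they do the work, as an engineer would, in place of code of your own. Each camera call takes 0.05 s, during which the arm holds its last target.

## Working session

There is one attempt and no reset: what is moved stays moved. The work goes in short steps, Python scripts to look and compute and a tool call to move; the robot and the scene stay as the last step left them, time stands still between calls to the robot, and variables do not carry over. Pictures are saved under pics/ and viewed, and the job is handed in when it is done.

Besides the shell and the picture viewer there is one more tool, called after "Request:" in YAML: its name, and indented under it one key for each argument. step_arm: Moves the arm, as the interface text tells. Its arguments: {"type":"object","properties":{"rows":{"type":"array"},"force":{"type":"number"}},"required":["rows"]}

```bash
mkdir -p pics; cat > h.py <<'E'
import numpy as np, cv2
from rig import r, vision, order
from scipy.spatial.transform import Rotation as R
def grab(n,fn):
    s=r.sense(); im,d=vision.grab_frame(n); cv2.imwrite('pics/'+fn+'.png',im[:,:,::-1]); np.savez('pics/'+fn+'.npz',im=im,d=d,p=s['eef_pos'],q=s['tcp_rot']); return im,d
E
python3 - <<'E'
from h import *
print(r.sense()); print(r.grip_point_offset)
for n in('side','top','wrist'):
    grab(n,n+'0'); print(n,vision.camera_info(n))
E
```

```text
{'clock': 0.0, 'qpos': array([-1.12440074e+00,  3.53645028e-01,  1.63417969e+00, -1.57872481e-05,
        1.15520979e+00, -2.40425346e-03]), 'qvel': array([-0.00101296, -0.00084569,  0.00117331,  0.00023779,  0.00142684,
        0.00126917]), 'joint_efforts': array([-3.91579979e-04, -6.05250192e+01, -3.42054820e+01, -6.66104347e-05,
        9.50532267e-03, -8.58597332e-06]), 'eef_pos': array([ 270.95231028, -562.65170763,  230.54414751]), 'tcp_rot': array([-3.13398636,  1.5693544 ,  2.02720885]), 'contact_force': array([ 0.08088224, -0.17147651,  0.05775295]), 'wrist_torque': array([-0.00854522,  0.0203782 ,  0.03043478]), 'opening': 0.9999271490971707}
-18.700000000000003
side {'K': array([[438.85478877,   0.        , 280.2202858 ],
       [  0.        , 438.85478877, 207.44360109],
       [  0.        ,   0.        ,   1.        ]]), 'distortion': array([-0.12098285,  0.        ,  0.        ,  0.        ,  0.        ]), 'origin': array([132.97871054, 543.83171603, 722.30963685]), 'attitude': array([-2.33525754,  0.01687158, -2.42293238])}
top {'K': array([[436.20188023,   0.       
[... 259 characters left out ...]
62012079]), 'attitude': array([-2.90787639e+00, -1.22219281e-03, -1.52661206e+00])}
wrist {'K': array([[307.31499863,   0.        , 279.36908149],
       [  0.        , 307.31499863, 208.08954091],
       [  0.        ,   0.        ,   1.        ]]), 'distortion': array([-0.00736037,  0.        ,  0.        ,  0.        ,  0.        ]), 'tool_from_camera': array([[ 6.02712513e-05, -3.22981577e-01,  9.46405250e-01,
        -1.42424821e+02],
       [-3.43201834e-04, -9.46405203e-01, -3.22981539e-01,
         8.31432448e+01],
       [ 9.99999939e-01, -3.05341516e-04, -1.67888896e-04,
         4.86210433e-01],
       [ 0.00000000e+00,  0.00000000e+00,  0.00000000e+00,
         1.00000000e+00]])}
```

View pics/top0.png

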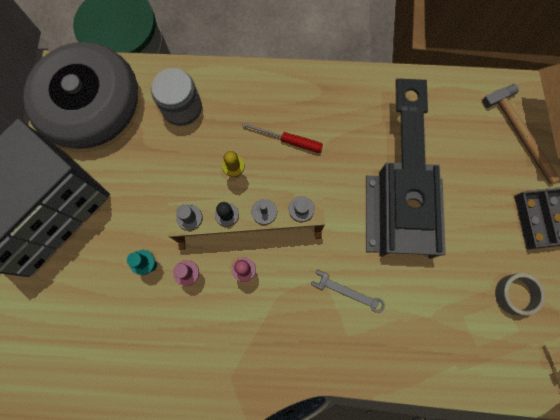

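View pics/side0.png

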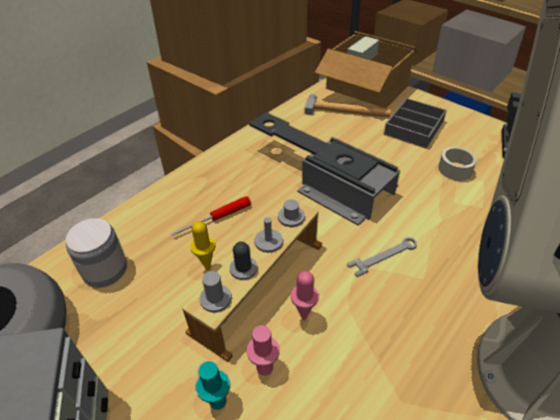

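View pics/wrist0.png

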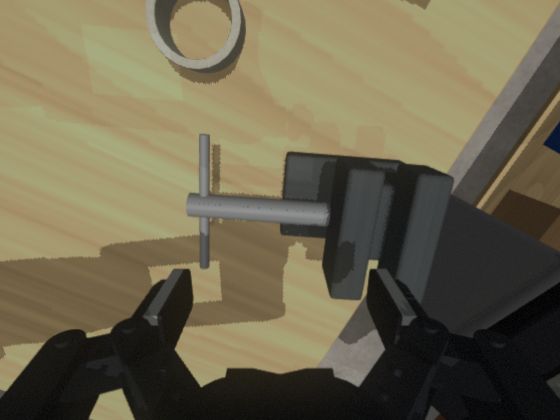

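Candidates for the drift, in top-view pixels: dark (226,212), yellow (233,162) and pink (243,269). I choose the dark one in the rack. Candidates for the pin: thick (188,217), slim (264,211), stub (301,209), pink (186,272) and turquoise (141,262). I choose the thick one at (188,217). Next I check that in a crop and measure.

```bash
cat >> h.py <<'E'
def campose(n,p=None,q=None):
    c=vision.camera_info(n)
    if n=='wrist':
        T=c['tool_from_camera']; Rt=R.from_euler('xyz',q).as_matrix()
        return c, p+Rt@T[:3,3], Rt@T[:3,:3]
    return c,c['origin'],R.from_euler('xyz',c['attitude']).as_matrix()
def rays(n,uv,p=None,q=None):
    c,o,M=campose(n,p,q)
    x=cv2.undistortPoints(np.array(uv,float).reshape(-1,1,2),c['K'],c['distortion']).reshape(-1,2)
    return o,(M@np.c_[x,np.ones(len(x))].T).T
def plane(n,uv,z,p=None,q=None):
    o,d=rays(n,uv,p,q); return o+d*((z-o[2])/d[:,2])[:,None]
def cloud(n,d,p=None,q=None):
    h,w=d.shape; u,v=np.meshgrid(np.arange(w),np.arange(h))
    o,dr=rays(n,np.c_[u.ravel(),v.ravel()],p,q)
    return (o+dr*d.reshape(-1,1)).reshape(h,w,3)
E
python3 - <<'E'
from h import *
D={n:np.load(f'pics/{n}0.npz') for n in('top','side')}
a=cv2.resize(D['top']['im'][180:290,120:340],None,fx=3.5,fy=3.5,interpolation=3)
b=cv2.resize(D['side']['im'][180:330,170:340],None,fx=2.3,fy=2.3,interpolation=3)
cv2.imwrite('pics/c1.png',a[:,:,::-1])
cv2.imwrite('pics/c2.png',cv2.resize(D['top']['im'][70:270,350:460],None,fx=3,fy=3,interpolation=3)[:,:,::-1])
for n,pts in (('top',[(188,211),(226,208),(264,207),(301,207),(415,199),(411,95),(250,225)]),('side',[(212,277),(241,246),(266,222),(291,205),(344,159),(269,125)])):
    C=cloud(n,D[n]['d'])
    for u,v in pts: print(n,(u,v),C[v-2:v+3,u-2:u+3].reshape(-1,3).mean(0).round(1))
E
```

```text
top (188, 211) [490.8 277.9 225.2]
top (226, 208) [513.4 218.8 163.5]
top (264, 207) [520.3 145.4 156.9]
top (301, 207) [528.7  72.1 134.8]
top (415, 199) [ 578.7 -184.8   48.3]
top (411, 95) [ 860.5 -197.7   -1.3]
top (250, 225) [494.1 175.4  99. ]
side (212, 277) [503.7 300.4 160.1]
side (241, 246) [510.6 226.7 166.2]
side (266, 222) [522.  152.3 158.4]
side (291, 205) [515.3  90.9 159.9]
side (344, 159) [ 578.7 -182.3   75.8]
side (269, 125) [ 856.  -217.2   39.1]
```

View pics/c1.png

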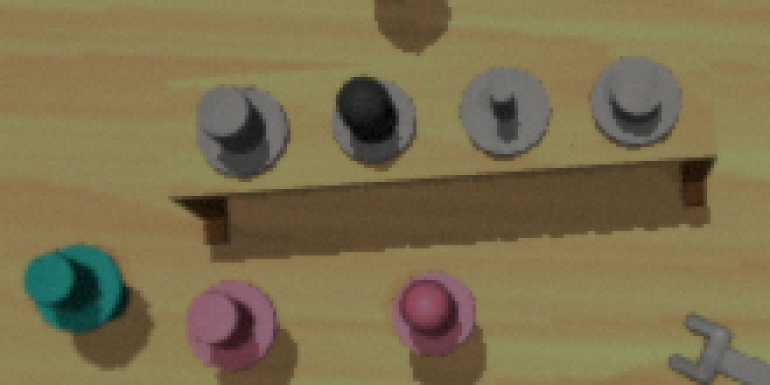

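View pics/c2.png

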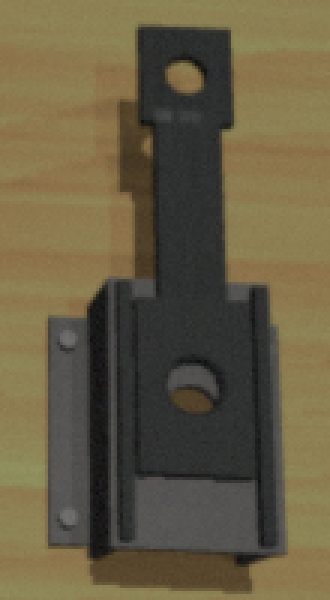

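The crop shows the thick pin in the leftmost hole, then the dark drift, the slim pin and the stub. The drawbar's hole is at (415,198) and its eye at (412,96). Next I compute coarse positions and the yaw.

```bash
python3 - <<'E'
from h import *
s=r.sense(); M=R.from_euler('xyz',s['tcp_rot']).as_matrix(); print('tool axes cols',M.round(3).tolist())
print('hole,eye',plane('top',[(415,198),(411.7,95.7)],85).round(1).tolist())
for nm,u0 in(('pin',188),('drift',226),('slim',264),('stub',301)):
    pass
im=np.load('pics/top0.npz')['im']
print('pin top',plane('top',[(120+228/3.5,180+113/3.5)],160).round(1),'drift top',plane('top',[(120+366/3.5,180+102/3.5)],163).round(1))
# collars at z=108 approx centres
print('collars',plane('top',[(120+x/3.5,180+y/3.5) for x,y in((242,131),(374,122),(506,112),(636,101))],108).round(1).tolist())
E
```

```text
tool axes cols [[-0.0, 0.901, 0.434], [0.001, 0.434, -0.901], [-1.0, 0.0, -0.001]]
hole,eye [[571.2, -173.7, 85.0], [812.3, -173.1, 85.0]]
pin top [[502.1 298.4 160. ]] drift top [[511.2 221.5 163. ]]
collars [[502.6, 301.4, 108.0], [511.5, 223.8, 108.0], [521.1, 146.2, 108.0], [531.2, 69.6, 108.0]]
```

Request:
step_arm:
  rows:
    - [38,47,20,0,0,0.156,85]
    - [75,93,25,0,0,0.311,85]
    - [113,140,25,0,0,0.467,85]
    - [150,187,20,0,0,0.623,85]
    - [188,233,15,0,0,0.778,85]
    - [225,280,10,0,0,0.934,85]
    - [263,335,5,0,0,1.09,85]
    - [300,390,0,0,0,1.245,85]

```text
clock: 1.15
eef_pos: [567.2, -178.0, 231.1]
tcp_rot: [-3.113, 1.57, -2.985]
contact_force: [1.0, -0.2, 0.0]
opening: 0.995
```

```bash
python3 - <<'E'
from h import *
grab('wrist','w1'); s=r.sense(); print(s['eef_pos'],s['tcp_rot'],s['qpos'],s['clock'])
E
```

```text
[ 570.55246669 -172.11303734  230.5301746 ] [1.21137354 1.56741695 1.34918207] [-0.29743407  0.30904652  1.69817253  0.00371773  1.13463223 -0.43681364] 1.2
```

View pics/w1.png

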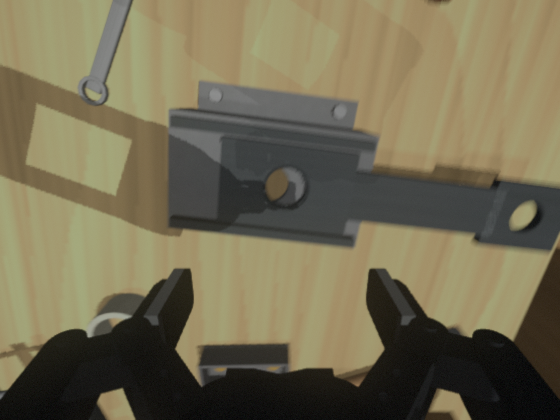

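The picture shows the drawbar hole at (286,187), with the bench visible through both holes at (277,186) and the eye at (524,216). I take a second picture with the arm settled and fit the rims.

```bash
python3 - <<'E'
from h import *
im,d=grab('wrist','w2'); s=r.sense(); print(s['eef_pos'],s['tcp_rot'],s['clock'])
c=im[140:235,215:345]; c=cv2.convertScaleAbs(c,alpha=1.8,beta=10)
cv2.imwrite('pics/w2c.png',cv2.resize(c,None,fx=6,fy=6,interpolation=3)[:,:,::-1])
E
```

```text
[ 568.68713378 -174.92530663  230.60078878] [1.91252699 1.56896306 2.04414405] 1.25
```

View pics/w2c.png

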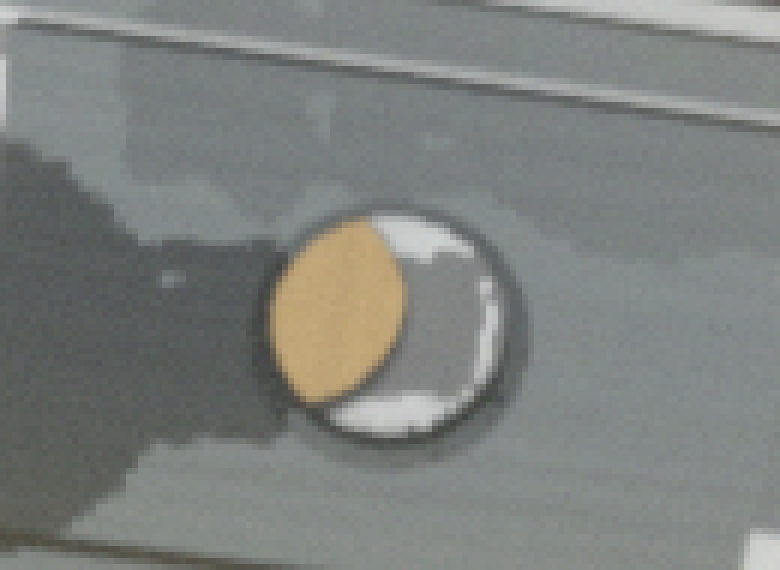

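```bash
cat > fit.py <<'E'
from h import *
from scipy.optimize import least_squares
def circ(P,rad):
    f=lambda c:np.hypot(*(P[:,:2]-c).T)-rad
    s=least_squares(f,P[:,:2].mean(0),loss='soft_l1'); return s.x,np.abs(f(s.x)).mean()
E
python3 - <<'E'
from fit import *
D=np.load('pics/w2.npz'); p,q=D['p'],D['q']; print(p,q)
hsv=cv2.cvtColor(D['im'],cv2.COLOR_RGB2HSV); 
m=np.zeros((420,560),np.uint8); reg=(slice(165,220),slice(250,305))
m[reg]=((hsv[reg][...,1]>70)&(hsv[reg][...,2]>60)).astype(np.uint8)
c=max(cv2.findContours(m,0,cv2.CHAIN_APPROX_NONE)[0],key=cv2.contourArea)[:,0].astype(float); print(len(c),c.min(0),c.max(0))
# tips of lens: top (215+372/6,140+217/6), bottom (215+320/6,140+403/6)
t=np.array([277,176.2]);b=np.array([267.5,207.2])
side=np.cross(b-t,c-t)
R_=c[side<-20] ; L_=c[side>20]
if R_[:,0].mean()<L_[:,0].mean(): R_,L_=L_,R_
R_=R_+[0.4,0]; L_=L_-[0.4,0]
f,e=circ(plane('wrist',R_,75,p,q),20); print('frame',f,e,len(R_))
for z in (82,75):
  print('drawbar',z,circ(plane('wrist',L_,z,p,q),20))
E_=[(215+x/6,140+y/6) for x,y in((268,324),(503,324),(386,210),(386,438),(300,255),(480,250),(468,405))]
for z in(82,80):
  P=plane('wrist',E_,z,p,q); print(circ(P,20))
e=plane('wrist',[(280.4,194.2)],82,p,q); print(e)
E
```

```text
[ 570.55246669 -172.11303734  230.5301746 ] [1.21137354 1.56741695 1.34918207]
70 [260. 177.] [281. 206.]
frame [ 552.59517626 -172.52800834] 0.38466384944055243 31
drawbar 82 (array([ 537.14817629, -168.2026282 ]), np.float64(4.3730885324488575))
drawbar 75 (array([ 571.65548206, -176.09425129]), np.float64(0.4524153538336867))
(array([ 571.04348854, -173.97784336]), np.float64(0.6859070393292289))
(array([ 571.16523982, -174.50776248]), np.float64(0.5726411753686084))
[[ 571.98817308 -173.53985152   82.        ]]<stdin>:9: DeprecationWarning: Arrays of 2-dimensional vectors are deprecated. Use arrays of 3-dimensional vectors instead. (deprecated in NumPy 2.0)
```

Request:
step_arm:
  rows:
    - [-8,58,10,0,0,0,85]
    - [-16,117,20,0,0,0,85]
    - [-25,177,25,0,0,0,85]
    - [-33,237,25,0,0,0,85]
    - [-41,296,25,0,0,0,85]
    - [-50,355,25,0,0,0,85]
    - [-60,412,25,0,0,0,85]
    - [-60,412,25,0,0,0,85]

```text
clock: 2.25
eef_pos: [507.8, 240.1, 255.4]
tcp_rot: [1.938, 1.568, 2.073]
contact_force: [0.7, -0.3, -0.3]
opening: 0.995
```

```bash
python3 - <<'E'
from h import *
im,d=grab('wrist','w3'); s=r.sense(); print(s['eef_pos'],s['tcp_rot'],s['clock'],np.load('pics/w3.npz')['p'])
E
```

```text
[508.11019257 238.19820318 255.30219028] [2.29541707 1.56907728 2.42972165] 2.3 [507.7699873  240.14149818 255.39188071]
```

View pics/w3.png

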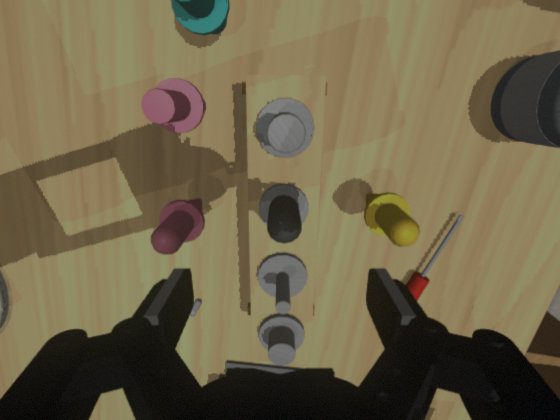

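The pin's top is at (286,131) with its collar at (285,128). The drift's collar is at (283,206), with the slim pin and the stub below it. The look-alikes stay about 100 mm off to the sides.

```bash
python3 - <<'E'
from fit import *
D=np.load('pics/w3.npz'); p,q=D['p'],D['q']
c=cv2.convertScaleAbs(D['im'][90:260,230:340],alpha=1.6,beta=5)
cv2.imwrite('pics/w3c.png',cv2.resize(c,None,fx=3.5,fy=3.5,interpolation=3)[:,:,::-1])
print('pin top',plane('wrist',[(286.5,131)],160,p,q),'drift collar',plane('wrist',[(283.5,207)],108,p,q),'pin collar',plane('wrist',[(285,127.5)],108,p,q))
E
```

```text
pin top [[504.53115319 303.47849049 160.        ]] drift collar [[513.71304731 226.16862314 108.        ]] pin collar [[504.42392384 302.36606225 108.        ]]
```

View pics/w3c.png

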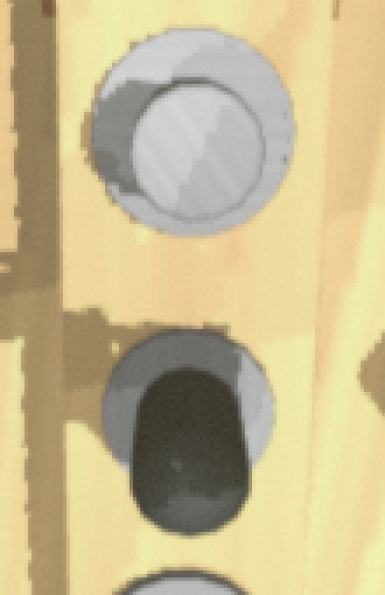

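Request:
step_arm:
  rows:
    - [5,-14,-20,0,0,0,85]
    - [5,-14,-60,0,0,0,85]
    - [5,-14,-100,0,0,0,85]
    - [5,-14,-127,0,0,0,85]
    - [5,-14,-137,0,0,0,85]
    - [5,-14,-137,0,0,0,60]
    - [5,-14,-137,0,0,0,20]
    - [5,-14,-137,0,0,0,20]
  force: 80

```text
clock: 3.3
eef_pos: [513.8, 224.4, 119.4]
tcp_rot: [1.206, 1.569, 1.34]
contact_force: [0.2, -0.6, -0.1]
opening: 0.367
```

```bash
python3 - <<'E'
from h import *
im,d=grab('wrist','w4'); s=r.sense(); print(s['eef_pos'],s['contact_force'],s['opening'],s['clock'])
E
```

```text
[513.75319851 224.40373257 119.67430424] [-1.92145487 -2.12047813  4.31023884] 0.3309045971558857 3.35
```

View pics/w4.png

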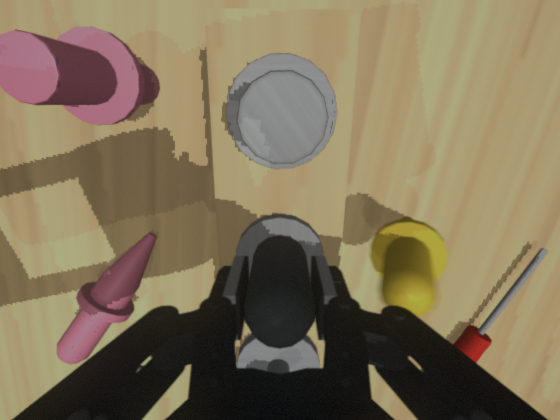

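Request:
step_arm:
  rows:
    - [0,0,0,0,0,0,20]
    - [0,0,30,0,0,0,20]
    - [0,0,80,0,0,0,20]
    - [0,0,130,0,0,0,20]
    - [0,-20,165,0,0,0,20]
    - [8,-70,170,0,0,0,20]
    - [16,-128,170,0,0,0,20]
    - [24,-188,170,0,0,0,20]

```text
clock: 4.35
eef_pos: [537.4, 35.1, 289.6]
tcp_rot: [1.272, 1.569, 1.408]
contact_force: [0.9, 0.8, -4.6]
opening: 0.331
```

```bash
python3 - <<'E'
from h import *
s=r.sense(); print(s['eef_pos'],s['contact_force'],s['opening'],s['clock'])
E
```

```text
[537.4033103   35.05375926 289.62209531] [ 0.9355529   0.84467292 -4.55780897] 0.3312498589910524 4.35
```

Request:
step_arm:
  rows:
    - [5,-50,0,0,0,0,20]
    - [10,-105,0,0,0,0,20]
    - [17,-160,-10,0,0,0,20]
    - [24,-200,-30,0,0,0,20]
    - [24,-208,-55,0,0,0,20]
    - [24,-208,-75,0,0,0,20]
    - [24,-208,-80,0,0,0,20]
    - [24,-208,-80,0,0,0,20]

```text
clock: 5.35
eef_pos: [561.3, -172.7, 209.6]
tcp_rot: [1.535, 1.569, 1.671]
contact_force: [-0.6, 0.5, -4.5]
opening: 0.328
```

```bash
python3 - <<'E'
from h import *
im,d=grab('wrist','w5');a,_=grab('side','s5');b,_=grab('top','t5'); s=r.sense(); print(s['eef_pos'],s['contact_force'],s['opening'],s['clock'])
x=np.hstack([cv2.resize(im,(400,300)),cv2.resize(cv2.convertScaleAbs(a[60:210,250:450],alpha=1.4),(400,300),interpolation=3)])
y=np.hstack([cv2.resize(im[150:300,200:400],(400,300)),cv2.resize(cv2.convertScaleAbs(b[120:270,330:530],alpha=1.4),(400,300),interpolation=3)])
cv2.imwrite('pics/m5.png',np.vstack([x,y])[:,:,::-1])
E
```

```text
[ 561.97449753 -172.87125115  210.63169781] [ 0.45087925  0.31986006 -3.98802728] 0.3349066576630554 5.5
```

View pics/m5.png

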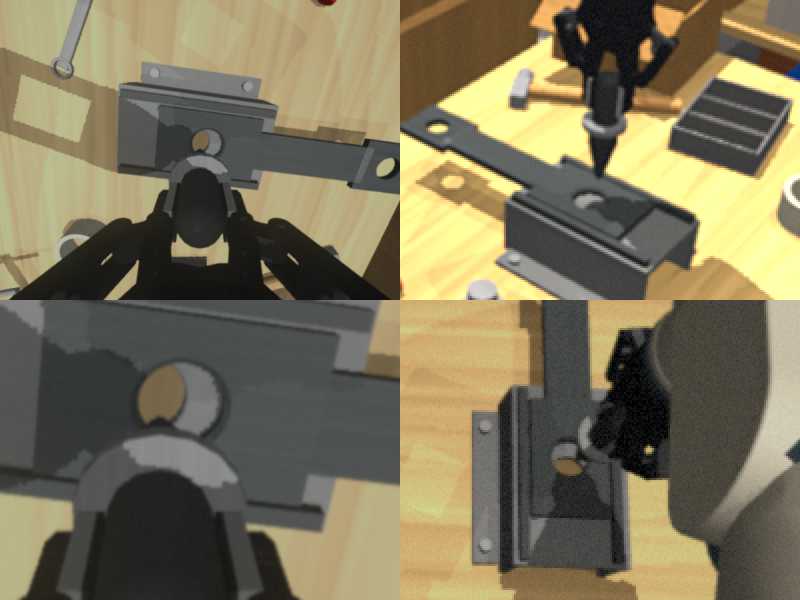

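```bash
python3 - <<'E'
from fit import *
D=np.load('pics/w5.npz'); p,q=D['p'],D['q']; print(p)
c=cv2.convertScaleAbs(D['im'][160:240,240:340],alpha=2.5,beta=5)
cv2.imwrite('pics/w5c.png',cv2.resize(c,None,fx=7,fy=7,interpolation=3)[:,:,::-1])
print('tip',plane('wrist',[(279.5,211)],121,p,q))
# hole left/right extents at rows
E
```

```text
[ 561.30478427 -172.73319167  209.63566473]
tip [[ 561.21111217 -171.1022791   121.        ]]
```

View pics/w5c.png

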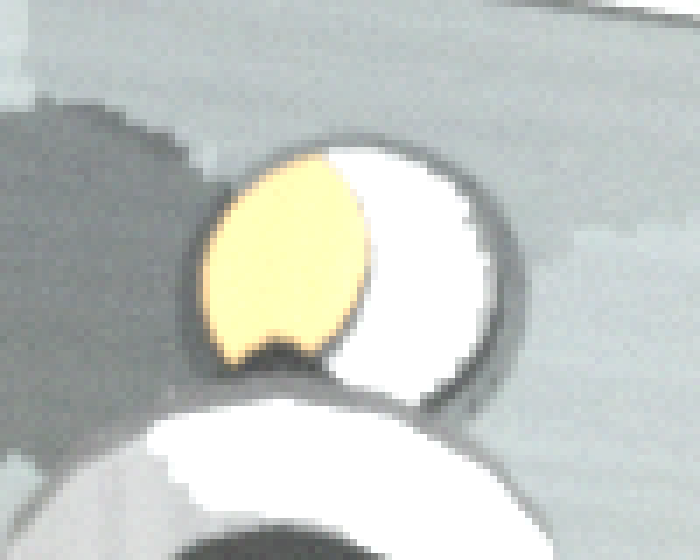

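```bash
python3 - <<'E'
from fit import *
D=np.load('pics/w5.npz'); p,q=D['p'],D['q']
P=lambda L,z:plane('wrist',[(240+x/7-.07,160+y/7-.07) for x,y in L],z,p,q)
print('drawbar',circ(P([(203,275),(493,290),(345,146),(240,195),(460,190),(212,320)],80),20),P([(348,290)],80))
print('frame',circ(P([(330,155),(355,195),(371,250),(366,290),(350,318),(325,352)],75),20))
E
```

```text
drawbar (array([ 571.77738503, -174.98340382]), np.float64(0.44159260507433845)) [[ 571.23042681 -174.64269754   80.        ]]
frame (array([ 553.8728837 , -173.43424924]), np.float64(0.19299357641163972))
```

Request:
step_arm:
  rows:
    - [0,-1,-20,0,0,0,20]
    - [0,-1,-40,0,0,0,20]
    - [0,-1,-55,0,0,0,20]
    - [0,-1,-62,0,0,0,20]
    - [-2,-1,-62,0,0,0,20]
    - [-5,-1,-64,0,0,0,20]
    - [-8,-1,-66,0,0,0,20]
    - [-8,-1,-66,0,0,0,20]

```text
clock: 6.5
eef_pos: [554.2, -174.2, 145.2]
tcp_rot: [0.108, 1.568, 0.244]
contact_force: [3.7, -0.4, -0.3]
opening: 0.332
```

```bash
python3 - <<'E'
from h import *
s=r.sense(); print(s['eef_pos'],s['contact_force'],s['wrist_torque'],s['opening'],s['clock'])
a,_=grab('side','s6')
cv2.imwrite('pics/s6c.png',cv2.resize(cv2.convertScaleAbs(a[60:210,250:450],alpha=1.4),(800,600),interpolation=3)[:,:,::-1])
E
```

```text
[ 554.19654219 -174.16144916  145.20293527] [ 3.6854826  -0.41364092 -0.30040717] [-0.15130613 -0.78561499  0.01376241] 0.3320918070596666 6.5
```

View pics/s6c.png

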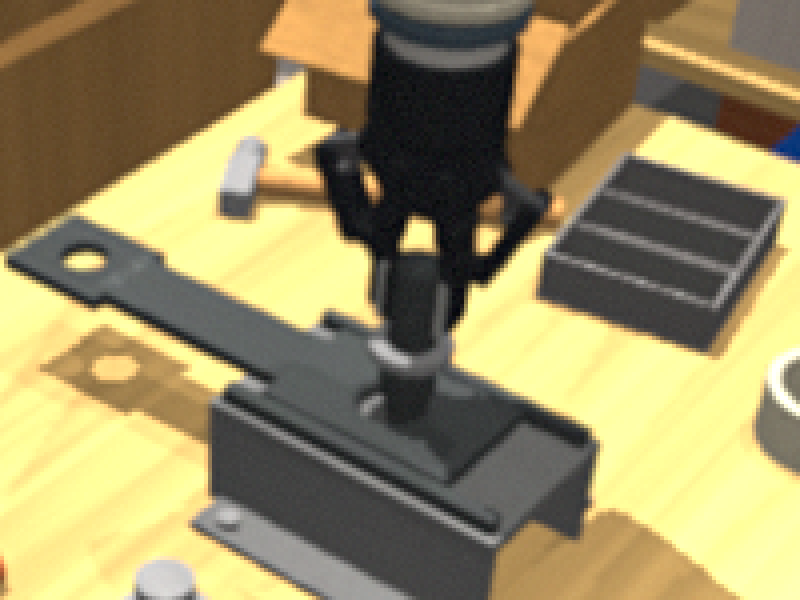

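The drift is in both holes and dragging the drawbar at about 4 N, as expected. I push it down.

Request:
step_arm:
  rows:
    - [-1,0,-6,0,0,0,20]
    - [-1,0,-13,0,0,0,20]
    - [-1,0,-20,0,0,0,20]
    - [-1,0,-26,0,0,0,20]
    - [-1,0,-31,0,0,0,20]
    - [-1,0,-35,0,0,0,20]
    - [-1,0,-38,0,0,0,20]
    - [-1,0,-38,0,0,0,20]

```text
clock: 7.55
eef_pos: [552.8, -174.0, 106.6]
tcp_rot: [0.387, 1.569, 0.523]
contact_force: [3.4, -1.0, -6.5]
opening: 0.328
```

```bash
python3 - <<'E'
from h import *
s=r.sense(); print(s['eef_pos'],s['contact_force'],s['wrist_torque'],s['opening'],s['clock'])
a,_=grab('side','s7')
cv2.imwrite('pics/s7c.png',cv2.resize(cv2.convertScaleAbs(a[60:210,250:450],alpha=1.4),(800,600),interpolation=3)[:,:,::-1])
E
```

```text
[ 552.81746526 -174.00691196  106.62212898] [ 3.39707826 -0.99307052 -6.49236363] [-0.12471008 -0.7507133  -0.01848952] 0.32806167243893164 7.55
```

View pics/s7c.png

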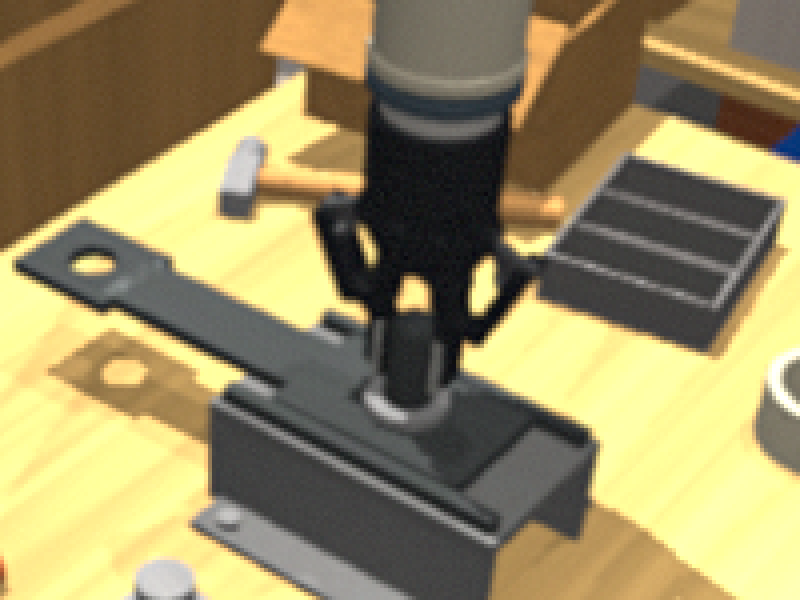

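Request:
step_arm:
  rows:
    - [0,0,-1,0,0,0,20]
    - [0,0,-2,0,0,0,20]
    - [0,0,-2,0,0,0,20]
    - [-1,0,-2,0,0,0,20]
    - [-1.5,0,-2,0,0,0,20]
    - [-1.5,0,-2,0,0,0,20]
    - [-1.5,0,-2,0,0,0,20]
    - [-1.5,0,-2,0,0,0,20]

```text
clock: 8.6
eef_pos: [551.4, -174.1, 104.8]
tcp_rot: [0.314, 1.569, 0.45]
contact_force: [4.3, -0.9, -1.4]
opening: 0.332
```

```bash
python3 - <<'E'
from h import *
s=r.sense(); print(s['eef_pos'],s['contact_force'],s['wrist_torque'],s['opening'],s['clock'])
a,_=grab('side','s8'); b,_=grab('top','t8')
# drawbar shift from eye motion in side
E
```

```text
[ 551.41289709 -174.05642904  104.79455634] [ 4.3036673  -0.87239243 -1.43795181] [-0.01047591 -0.69329553 -0.09038418] 0.3324019001889466 8.6
```

The collar is down, since about 3 N of the weight has been taken up. I check the drawbar's travel by the eye hole's shift in the top view.

```bash
python3 - <<'E'
from h import *
for n in('top0','t8'):
    im=np.load(f'pics/{n}.npz')['im']; reg=im[80:125,397:430]
    hsv=cv2.cvtColor(reg,cv2.COLOR_RGB2HSV); m=((hsv[...,1]>60)&(hsv[...,2]>50)).astype(np.uint8)
    k,l,st,ce=cv2.connectedComponentsWithStats(m)
    for i in range(1,k):
        if 20<st[i,4]<300: print(n,st[i],ce[i]+[397,80],plane('top',[ce[i]+[397,80]],80)[0])
E
```

```text
top0 [ 26   0   7  45 172] [427.23837209 105.63953488] [ 791.87718968 -209.60271635   80.        ]
top0 [  8  10  13  12 127] [410.99212598  95.37007874] [ 815.78434263 -173.0557719    80.        ]
top0 [ 0 32  4 13 51] [398.47058824 118.11764706] [ 757.73603841 -142.98045313   80.        ]
t8 [  8  17  14  11 127] [411.28346457 102.        ] [ 799.13511144 -173.2427477    80.        ]
t8 [ 0 39  5  6 26] [398.73076923 121.76923077] [ 748.82977878 -143.38287866   80.        ]
```

Request:
step_arm:
  rows:
    - [0.8,0,5,0,0,0,20]
    - [0.8,0,40,0,0,0,20]
    - [0.8,0,95,0,0,0,20]
    - [0,5,150,0,0,0,20]
    - [-4,45,182,0,0,0,20]
    - [-9,100,185,0,0,0,20]
    - [-14,158,185,0,0,0,20]
    - [-20,217,185,0,0,0,20]

```text
clock: 9.7
eef_pos: [529.5, 44.3, 289.5]
tcp_rot: [2.373, 1.57, 2.508]
contact_force: [1.2, 0.3, -4.6]
opening: 0.326
```

```bash
python3 - <<'E'
from h import *
s=r.sense(); print(s['eef_pos'],s['tcp_rot'],R.from_euler('xyz',s['tcp_rot']).as_matrix()[:,2],s['contact_force'],s['opening'],s['clock'])
E
```

```text
[529.54453594  44.26090134 289.50737247] [2.37276849 1.56993327 2.50808951] [ 9.90857858e-01  1.34908564e-01 -6.20300940e-04] [ 1.2168604   0.30344023 -4.58039301] 0.32578386299396717 9.7
```

Request:
step_arm:
  rows:
    - [-5,55,0,0,0,0,20]
    - [-10,110,0,0,0,0,20]
    - [-15,160,0,0,0,0,20]
    - [-16,180,-10,0,0,0,20]
    - [-16,180,-40,0,0,0,20]
    - [-16,180,-70,0,0,0,20]
    - [-16,180,-70,0,0,0,20]
    - [-16,180,-70,0,0,0,20]

```text
clock: 10.7
eef_pos: [513.8, 223.9, 220.2]
tcp_rot: [2.642, 1.57, 2.777]
contact_force: [-0.0, -0.7, -4.2]
opening: 0.328
```

```bash
python3 - <<'E'
from h import *
im,d=grab('wrist','w9');s=r.sense(); print(s['eef_pos'],s['contact_force'],s['opening'],s['clock'])
E
```

```text
[514.16309676 224.11629147 220.70056856] [ 0.81297632  0.25723922 -4.06293266] 0.33295415541012313 10.75
```

View pics/w9.png

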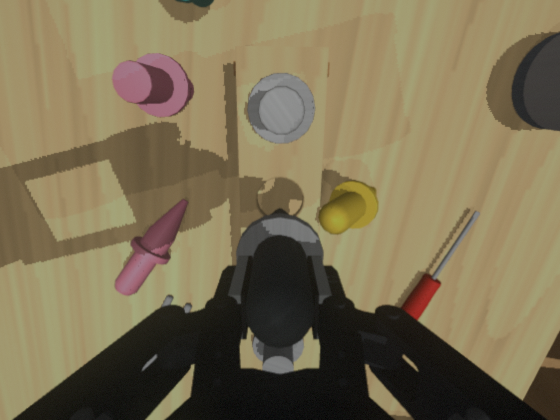

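```bash
python3 - <<'E'
from h import *
a,_=grab('side','s10')
x=[np.load(f'pics/{n}.npz')['im'][180:400,160:340] for n in('side0','s8','s10')]
cv2.imwrite('pics/s10c.png',cv2.resize(np.hstack(x),None,fx=1.45,fy=1.45,interpolation=3)[:,:,::-1])
E
```

```text
(no output)
```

View pics/s10c.png

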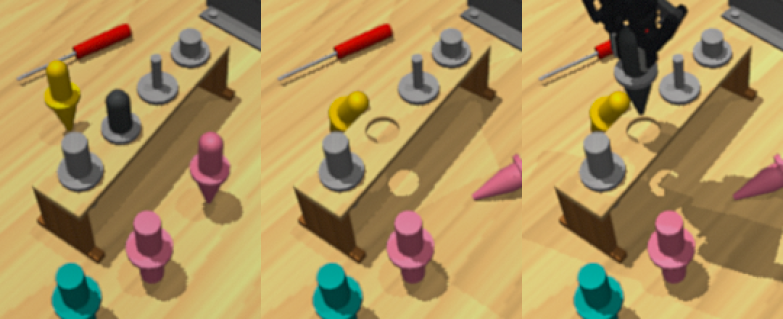

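Both drift look-alikes, which were balanced on their tips, have toppled. The yellow one now leans on the rack beside the drift's hole. I measure its clearance before inserting.

```bash
python3 - <<'E'
from fit import *
for n,c in(('w9','wrist'),('s10','side'),('w4','wrist'),('w3','wrist')):
    D=np.load(f'pics/{n}.npz'); 
    C=cloud(c,D['d'],D['p'],D['q'])
    hsv=cv2.cvtColor(D['im'],cv2.COLOR_RGB2HSV)
    m=((hsv[...,0]>20)&(hsv[...,0]<32)&(hsv[...,1]>190)&(hsv[...,2]>70)&(D['d']>0)).astype(np.uint8)
    m=cv2.erode(m,np.ones((3,3)))>0
    P=C[m]; P=P[(P[:,2]>20)&(P[:,2]<200)&(abs(P[:,1]-225)<80)&(abs(P[:,0]-560)<80)]; print(n,len(P),np.percentile(P,[1,25,50,75,99],axis=0).round(0).tolist() if len(P) else '')
    if n in('w9','s10'):
        for lo in range(70,170,10):
            Q=P[(P[:,2]>=lo)&(P[:,2]<lo+10)]
            if len(Q)>5: print(lo,Q.min(0).round(),Q.max(0).round(),len(Q))
E
```

```text
w9 0 
s10 378 [[551.0, 211.0, 61.0], [562.0, 224.0, 75.0], [574.0, 230.0, 93.0], [587.0, 234.0, 113.0], [605.0, 245.0, 121.0]]
70 [570. 210.  70.] [606. 244.  80.] 86
80 [565. 221.  80.] [605. 234.  89.] 32
90 [558. 223.  90.] [590. 234. 100.] 37
100 [551. 223. 100.] [581. 234. 110.] 39
110 [550. 210. 110.] [577. 232. 120.] 114
120 [556. 214. 120.] [568. 225. 121.] 10
w4 0 
w3 0
```

The yellow dome reaches to about x 550, 35 mm from the hole axis, up to z 121. I turn the jaws to lie along the row so that opening them clears it.

Request:
step_arm:
  rows:
    - [0,0,0,0,0,0.18,20]
    - [0,0,0,0,0,0.36,20]
    - [0,0,0,0,0,0.54,20]
    - [0,0,0,0,0,0.72,20]
    - [0,0,0,0,0,0.9,20]
    - [0,0,0,0,0,1.08,20]
    - [0,0,0,0,0,1.26,20]
    - [0,0,0,0,0,1.44,20]

```text
clock: 11.8
eef_pos: [514.8, 224.3, 222.2]
tcp_rot: [-0.359, 1.569, 1.221]
contact_force: [0.0, 0.0, -5.3]
opening: 0.333
```

```bash
python3 - <<'E'
from h import *
im,d=grab('wrist','w11');s=r.sense(); print(s['eef_pos'],R.from_euler('xyz',s['tcp_rot']).as_matrix().round(3).tolist(),s['contact_force'],s['opening'],s['clock'],s['qpos'])
E
```

```text
[514.83137136 224.2901635  222.15908863] [[0.001, -1.0, -0.019], [0.002, -0.019, 1.0], [-1.0, -0.001, 0.002]] [ 0.25649434 -0.02878259 -4.17924993] 0.32541300301250314 11.85 [ 4.07377651e-01  2.63545876e-01  1.78113733e+00  1.50036410e-03
  1.09563212e+00 -1.18276588e+00]
```

View pics/w11.png

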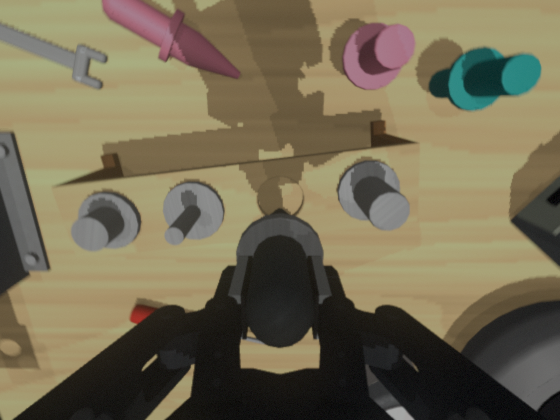

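```bash
python3 - <<'E'
from h import *
for n,uv in(('w9',(280,198)),('w11',(280.5,199))):
    D=np.load(f'pics/{n}.npz'); print(n,D['p'],plane('wrist',[uv],100,D['p'],D['q']))
    c=cv2.convertScaleAbs(D['im'][165:245,230:330],alpha=2)
    cv2.imwrite(f'pics/{n}c.png',cv2.resize(c,None,fx=4,fy=4,interpolation=3)[:,:,::-1])
cv2.imwrite('pics/w911.png',np.hstack([cv2.imread('pics/w9c.png'),cv2.imread('pics/w11c.png')]))
E
```

```text
w9 [513.76920148 223.86195997 220.21096024] [[513.34273303 226.88488065 100.        ]]
w11 [514.83885965 224.29740333 222.17443439] [[513.44742516 225.02311506 100.        ]]
```

View pics/w911.png

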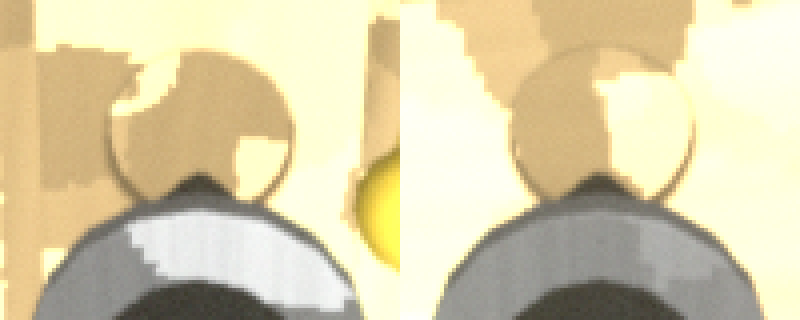

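Request:
step_arm:
  rows:
    - [-1,0,-20,0,0,0,20]
    - [-1,0,-40,0,0,0,20]
    - [-1,0,-60,0,0,0,20]
    - [-1,0,-76,0,0,0,20]
    - [-1,0,-88,0,0,0,20]
    - [-1,0,-96,0,0,0,20]
    - [-1,0,-101,0,0,0,20]
    - [-1,0,-101,0,0,0,20]

```text
clock: 12.85
eef_pos: [513.9, 224.3, 121.1]
tcp_rot: [-0.306, 1.569, 1.284]
contact_force: [-0.2, -0.0, -4.4]
opening: 0.329
```

```bash
python3 - <<'E'
from h import *
a,_=grab('side','s12');s=r.sense(); print(s['eef_pos'],s['contact_force'],s['wrist_torque'],s['opening'],s['clock'])
cv2.imwrite('pics/s12c.png',cv2.resize(a[170:320,160:340],None,fx=4,fy=4,interpolation=3)[:,:,::-1])
E
```

```text
[514.0089295  224.36556186 121.33795143] [ 0.24079645  1.04323306 -4.54285337] [0.00523568 0.00481664 0.02946184] 0.33286801982766057 12.9
```

View pics/s12c.png

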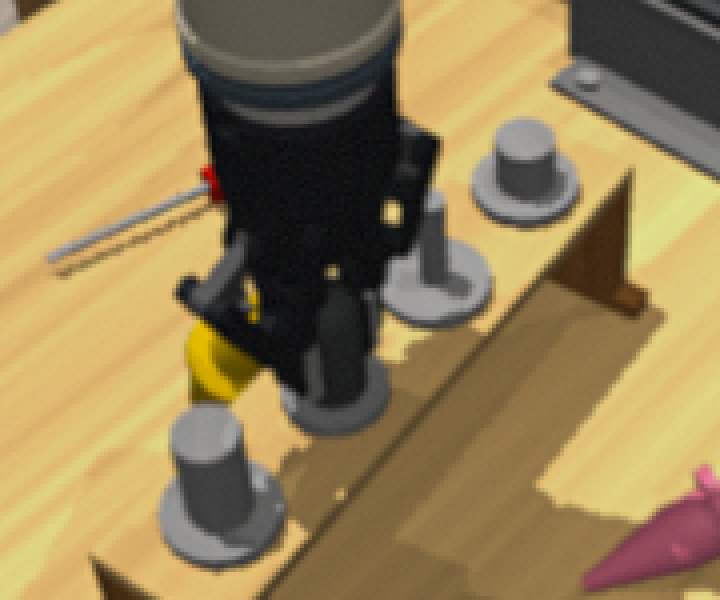

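Request:
step_arm:
  rows:
    - [0,0,-1,0,0,0,20]
    - [0,0,-1.5,0,0,0,20]
    - [0,0,-1.5,0,0,0,40]
    - [0,0,-1.5,0,0,0,50]
    - [0,0,-1.5,0,0,0,50]
    - [0,0,5,0,0,0,50]
    - [0,0,40,0,0,0,50]
    - [0,0,90,0,0,0,58]

```text
clock: 13.9
eef_pos: [513.2, 224.0, 211.7]
tcp_rot: [1.065, 1.569, 2.654]
contact_force: [0.3, 0.2, 0.3]
opening: 0.679
```

```bash
python3 - <<'E'
from fit import *
a,_=grab('side','s13');b,_=grab('top','t13');im,_=grab('wrist','w13');s=r.sense(); print(s['eef_pos'],s['contact_force'],s['opening'],s['clock'])
D=np.load('pics/w13.npz');print(D['p'])
x=np.hstack([cv2.resize(im,(400,300)),cv2.resize(a[170:320,160:360],(400,300),interpolation=3)])
y=np.hstack([cv2.resize(b[140:290,130:330],(400,300),interpolation=3),cv2.resize(b[140:290,330:530],(400,300),interpolation=3)])
cv2.imwrite('pics/m13.png',np.vstack([x,y])[:,:,::-1])
E
```

```text
[515.80096297 225.13634803 214.62180714] [-0.24814638  0.37655016 -0.83883986] 0.6759028457260046 14.05
[517.01574314 225.66353319 217.13622926]
```

View pics/m13.png

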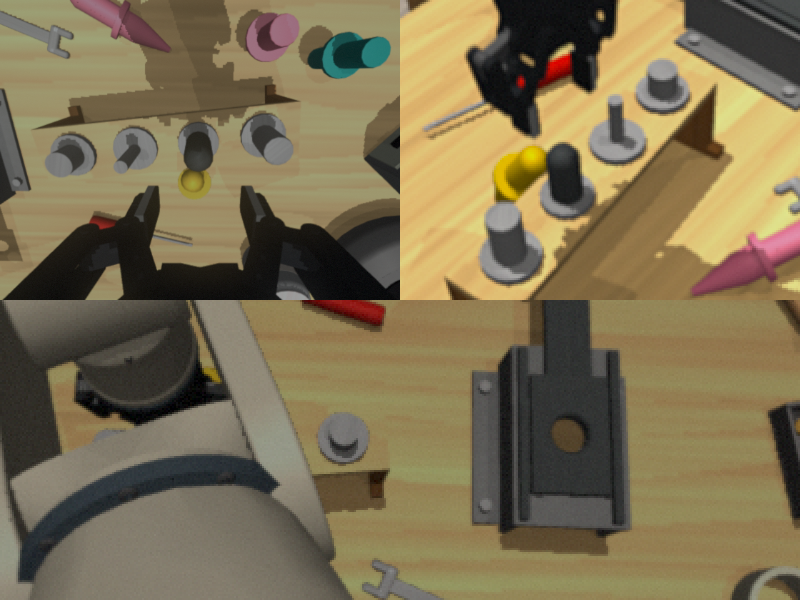

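The drift is upright in its own hole again, and the bench shows through both frame holes. Next is the pin.

Request:
step_arm:
  rows:
    - [-6,40,0,0,0,0,60]
    - [-11.5,77,0,0,0,0,60]
    - [-11.5,77,-10,0,0,0,60]
    - [-11.5,77,-45,0,0,0,60]
    - [-11.5,77,-80,0,0,0,60]
    - [-11.5,77,-94,0,0,0,60]
    - [-11.5,77,-95,0,0,0,60]
    - [-11.5,77,-95,0,0,0,60]

```text
clock: 15.05
eef_pos: [505.0, 302.3, 120.6]
tcp_rot: [-1.023, 1.562, 0.566]
contact_force: [1.0, -0.1, 0.8]
opening: 0.704
```

```bash
python3 - <<'E'
from fit import *
a,_=grab('side','s14');im,_=grab('wrist','w14');s=r.sense(); print(s['eef_pos'],s['contact_force'],s['opening'],s['clock'])
x=np.hstack([cv2.resize(im,(400,300)),cv2.resize(a[170:320,160:360],(400,300),interpolation=3)])
cv2.imwrite('pics/m14.png',x[:,:,::-1])
E
```

```text
[505.0691187  302.44803183 120.85965104] [-6.14301240e-01 -6.07647701e-04  1.62050043e-01] 0.70040187183839 15.15
```

View pics/m14.png

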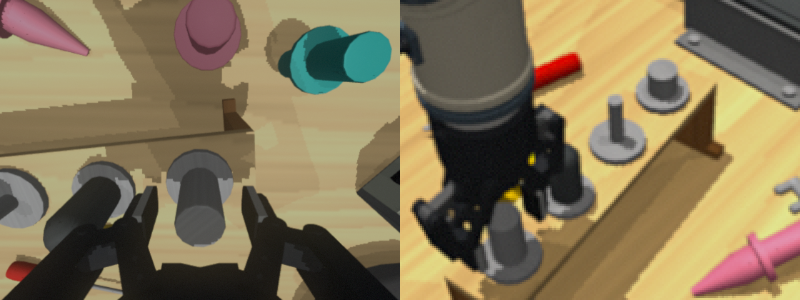

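Request:
step_arm:
  rows:
    - [0,0,-1,0,0,0,30]
    - [0,0,-1,0,0,0,20]
    - [0,0,-1,0,0,0,20]
    - [0,0,-1,0,0,0,20]
    - [0,0,-1,0,0,0,20]
    - [0,0,-1,0,0,0,20]
    - [0,0,0,0,0,0,20]
    - [0,0,3,0,0,0,20]
  force: 80

```text
clock: 16.15
eef_pos: [504.6, 302.3, 123.5]
tcp_rot: [-1.004, 1.562, 0.585]
contact_force: [-0.5, 0.6, -4.0]
opening: 0.335
```

```bash
python3 - <<'E'
from fit import *
s=r.sense(); print(s['eef_pos'],R.from_euler('xyz',s['tcp_rot']).as_matrix().round(3).tolist(),s['contact_force'],s['opening'],s['clock'])
E
```

```text
[504.56225814 302.2505126  123.50956692] [[0.007, -1.0, -0.019], [0.005, -0.019, 1.0], [-1.0, -0.007, 0.005]] [-0.46147739  0.5757487  -3.97763942] 0.33464172215461496 16.15
```

Request:
step_arm:
  rows:
    - [0,0,40,0,0,0,20]
    - [0,0,100,0,0,0,20]
    - [0,0,150,0,0,-0.1,20]
    - [3,-25,166,0,0,-0.28,20]
    - [8,-80,166,0,0,-0.46,20]
    - [15,-135,166,0,0,-0.64,20]
    - [21,-190,166,0,0,-0.82,20]
    - [27,-245,166,0,0,-1.0,20]

```text
clock: 17.15
eef_pos: [531.2, 55.6, 289.4]
tcp_rot: [-1.018, 1.563, -0.435]
contact_force: [0.3, -0.2, -3.7]
opening: 0.334
```

```bash
python3 - <<'E'
from fit import *
s=r.sense(); print(s['eef_pos'],R.from_euler('xyz',s['tcp_rot']).as_matrix().round(3).tolist(),s['contact_force'],s['opening'],s['clock'])
E
```

```text
[531.19677279  55.56676447 289.38780584] [[0.007, -0.551, 0.834], [-0.003, 0.834, 0.551], [-1.0, -0.007, 0.004]] [ 0.28977947 -0.23556201 -3.73421363] 0.33384241988467056 17.15
```

Request:
step_arm:
  rows:
    - [5,-50,0,0,0,-0.15,20]
    - [10,-105,0,0,0,-0.3,20]
    - [16,-160,-10,0,0,-0.45,20]
    - [22,-215,-30,0,0,-0.45,20]
    - [22.5,-229.5,-60,0,0,-0.45,20]
    - [22.5,-229.5,-90,0,0,-0.45,20]
    - [22.5,-229.5,-90,0,0,-0.45,20]
    - [22.5,-229.5,-90,0,0,-0.45,20]

```text
clock: 18.15
eef_pos: [554.2, -173.8, 200.4]
tcp_rot: [-0.958, 1.562, -0.825]
contact_force: [0.6, -0.2, -4.3]
opening: 0.333
```

```bash
python3 - <<'E'
from fit import *
im,_=grab('wrist','w15');a,_=grab('side','s15');s=r.sense(); print(s['eef_pos'],R.from_euler('xyz',s['tcp_rot']).as_matrix().round(3).tolist(),s['contact_force'],s['opening'],s['clock'])
x=np.hstack([cv2.resize(im[120:270,180:380],(400,300)),cv2.resize(cv2.convertScaleAbs(a[60:210,250:450],alpha=1.4),(400,300),interpolation=3)])
cv2.imwrite('pics/m15.png',x[:,:,::-1])
E
```

```text
[ 554.63330999 -173.89805127  200.95973596] [[0.007, -0.134, 0.991], [-0.007, 0.991, 0.134], [-1.0, -0.008, 0.006]] [ 0.15227918 -0.8318045  -3.27966085] 0.33204134214873143 18.25
```

View pics/m15.png

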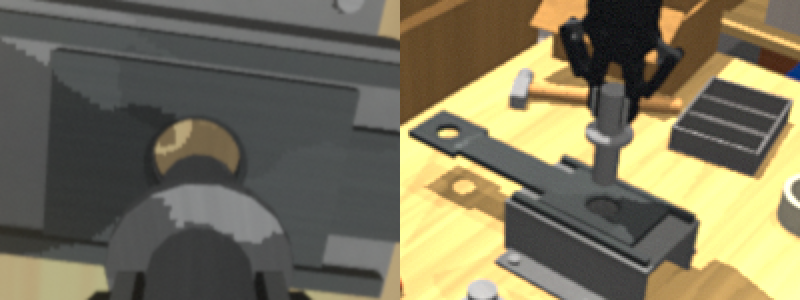

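```bash
python3 - <<'E'
from fit import *
D=np.load('pics/w15.npz'); p,q=D['p'],D['q']; print(p)
print(plane('wrist',[(180+196.5/2,120+161/2)],78,p,q))
c=cv2.convertScaleAbs(D['im'][160:260,220:345],alpha=2.2)
cv2.imwrite('pics/w15c.png',cv2.resize(c,None,fx=6,fy=6,interpolation=3)[:,:,::-1])
E
```

```text
[ 554.20379656 -173.84742225  200.36208947]
[[ 554.01249396 -175.13763291   78.        ]]
```

View pics/w15c.png

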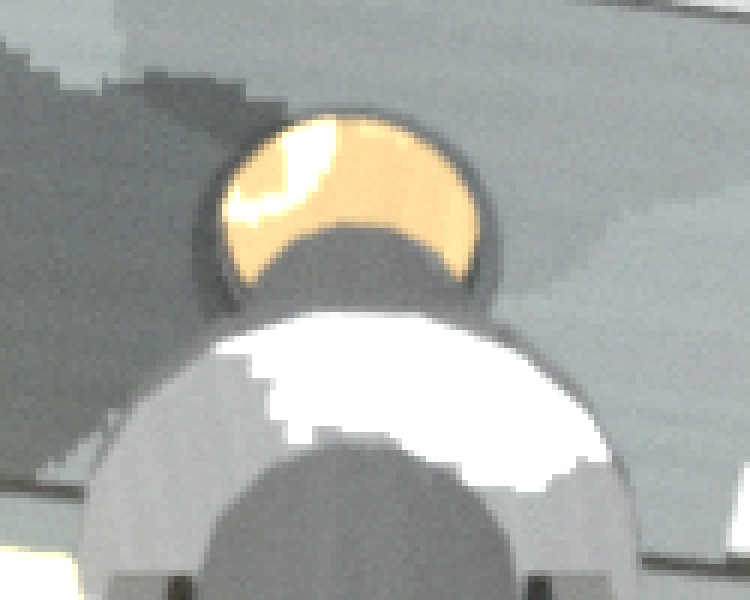

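```bash
python3 - <<'E'
from fit import *
D=np.load('pics/w15.npz'); p,q=D['p'],D['q']
f=lambda x,y,z:plane('wrist',[(220+x/6,160+y/6)],z,p,q)[0].round(1)
print('shank end',f(358,344,120.5),'hole',f(351,241,79))
E
```

```text
shank end [ 555.  -175.   120.5] hole [ 554.1 -174.5   79. ]
```

Request:
step_arm:
  rows:
    - [-0.8,0,-20,0,0,0,20]
    - [-0.8,0,-36,0,0,0,20]
    - [-0.8,0,-50,0,0,0,20]
    - [-0.8,0,-62,0,0,0,20]
    - [-0.8,0,-74,0,0,0,20]
    - [-0.8,0,-84,0,0,0,20]
    - [-0.8,0,-92,0,0,0,20]
    - [-0.8,0,-94,0,0,0,20]

```text
clock: 19.25
eef_pos: [553.6, -173.8, 106.3]
tcp_rot: [-0.927, 1.561, -0.793]
contact_force: [-0.2, 0.9, -3.8]
opening: 0.333
```

```bash
python3 - <<'E'
from fit import *
a,_=grab('side','s16');s=r.sense(); print(s['eef_pos'],s['contact_force'],s['wrist_torque'],s['clock'])
cv2.imwrite('pics/s16c.png',cv2.resize(cv2.convertScaleAbs(a[60:210,250:450],alpha=1.4),(800,600),interpolation=3)[:,:,::-1])
E
```

```text
[ 553.69716456 -173.83834951  106.50931022] [ 0.51949025 -0.05374996 -3.46731247] [-0.01447976  0.05324421  0.04177688] 19.3
```

View pics/s16c.png

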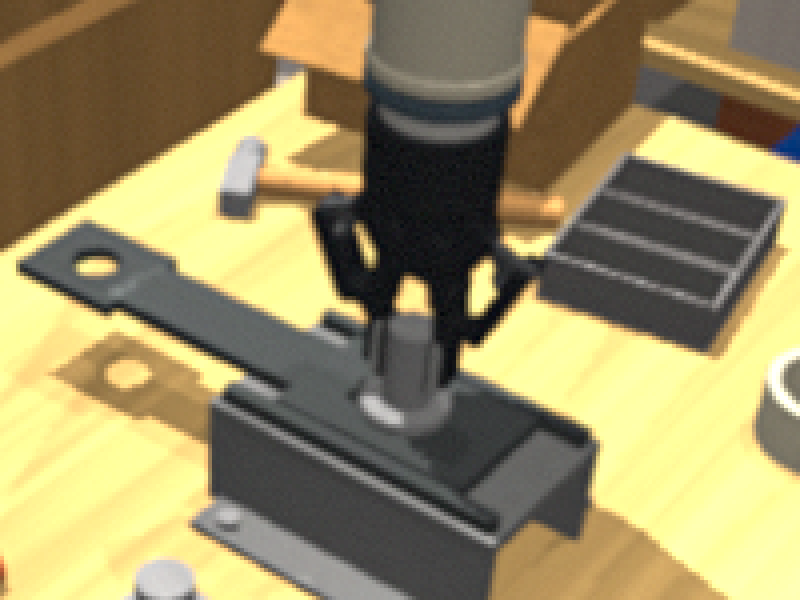

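The pin is in, with its collar about 1.5 mm above the drawbar. I seat it gently, then release and rise.

Request:
step_arm:
  rows:
    - [0,0,-1,0,0,0,20]
    - [0,0,-1.7,0,0,0,20]
    - [0,0,-1.7,0,0,0,20]
    - [0,0,-1.7,0,0,0,40]
    - [0,0,-1.7,0,0,0,60]
    - [0,0,-1.7,0,0,0,80]
    - [0,0,-1.7,0,0,0,85]
    - [0,0,15,0,0,0,85]

```text
clock: 20.3
eef_pos: [552.8, -173.6, 121.0]
tcp_rot: [-1.069, 1.563, -0.935]
contact_force: [-0.2, 0.4, -0.4]
opening: 0.99
```

Request:
step_arm:
  rows:
    - [0,0,20,0,0,0,85]
    - [0,0,50,0,0,0,85]
    - [0,0,90,0,0,0,85]
    - [0,0,120,0,0,0,85]
    - [0,-30,140,0,0,0,85]
    - [0,-80,140,0,0,0,85]
    - [0,-80,140,0,0,0,85]
    - [0,-80,140,0,0,0,85]

```text
clock: 21.3
eef_pos: [552.5, -253.3, 261.5]
tcp_rot: [-1.029, 1.563, -0.896]
contact_force: [0.3, 1.4, -0.9]
opening: 0.997
```

```bash
python3 - <<'E'
from fit import *
a,_=grab('side','s17');b,_=grab('top','t17');im,_=grab('wrist','w17');s=r.sense(); print(s['eef_pos'],s['contact_force'],s['clock'])
x=np.hstack([cv2.resize(im,(400,300)),cv2.resize(cv2.convertScaleAbs(a[60:210,250:450],alpha=1.4),(400,300),interpolation=3)])
y=np.hstack([cv2.resize(b[130:280,330:530],(400,300),interpolation=3),cv2.resize(a[170:320,160:360],(400,300),interpolation=3)])
cv2.imwrite('pics/m17.png',np.vstack([x,y])[:,:,::-1])
E
```

```text
[ 552.72020365 -252.54370663  261.11739669] [-0.3208087   0.23423954  1.01886169] 21.45
```

View pics/m17.png

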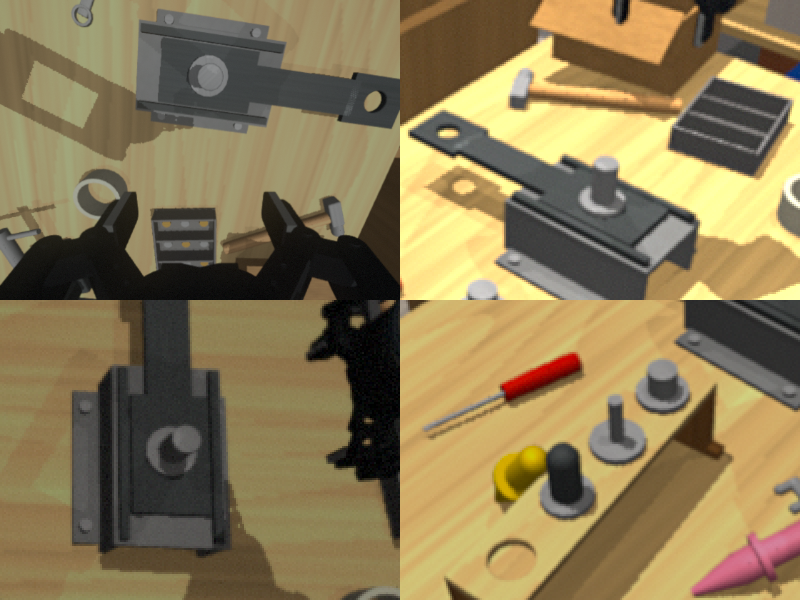

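The pin stands upright with its collar flat on the drawbar (side view, about (352,150)). The drift is upright in its own hole (about (241,250)) and the gripper is clear of everything. I hand in.

```bash
python3 -c "
from h import *
print(order.sign_off())"
```

```text
the job is handed in; nothing more can be done
None
```

I aligned the holes with the drift, put the drift back in its own rack hole, stood the thick long pin through both holes and handed the job in at about 21.5 s.

**Drift:** its collar came to rest on the drawbar, which took about 3 N of its weight. The drawbar moved about 16.6 mm of the measured 17.8 mm offset, leaving roughly 1 mm between the holes.

**Final pictures:** the pin is upright with its collar on the drawbar and the drift is upright in its hole. The gripper is clear of everything, and the force readings were near zero.

**Checks that fell short:**
- **Toppled look-alikes:** the yellow and pink drift look-alikes, which stood balanced on their tips, fell over near the start. I noticed only later. I believe they fell on their own, because their lean already looked changed before I lowered the gripper, but I can't rule out having brushed them. They stayed on the bench. The yellow one rests against the rack, so I turned the jaws along the row to release the drift without touching it.
- **Position accuracy:** the camera estimates agreed only to about 2 mm. I did not measure the pin's final position or tilt beyond looking at the pictures.

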